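# Drive in the grease nipple and grease the bearing

## Robot

A 6-joint arm with a two-finger parallel gripper is mounted at the origin on a cart in front of the work surface, level with it; the furniture and walls round the work are solid. World frame = base frame: x ahead of the robot, y to its left, z up, the work surface at z = 0. Lengths are in m, angles in rad, forces in N, time in s.
With the tool pointing down it reaches from about 0.375 to 0.9 m from the base axis. Payload 3.1 kg.
Tool frame: the origin (TCP) lies at the centre of the arm's flange, where the gripper is bolted on; the fingertips stand 182 mm ahead of it and the grasp point (between the pads) lies 164 mm ahead of it (env.pinch_z is the distance from the TCP to the grasp point, in m); z points along the fingers, y is the line along which they close (so a half turn about z gives the same grasp; the last joint's range is limited). The gripper opens to 87 mm and grips with 3 to 60 N. Pads are 19 mm wide; open, the fingers measure 117 mm over their backs; the gripper's body (75 mm by 190 mm) begins 51 mm behind the grasp point.
Start: joints at [1.067, 0.527, 1.433, -0, 1.181, -0.178], TCP at [0.2, 0.592, 0.405] pointing down, gripper open.
Joint ranges: [-3.08, 3.08], [-0.75, 2.2], [0.22, 2.44], [-1.43, 4.57], [0, 2.65], [-2.85, 2.85]. Speed limits (rad/s): [2.79, 2.79, 3.14, 3.14, 3.14, 3.14].

## Interface

Orientations are given as a rotation vector (axis times angle).
In Python, from cell import sense, eyes, env, look_for, outline_of gives the robot as it stands.
- The arm moves only by the tool play_rows, never from a script. Its argument "deltas" is text: rows parted by semicolons, each of 7 numbers parted by spaces: the turn, a rotation vector about the tool's x, y, z in degrees, then the shift along the tool's x, y, z in cm, then the finger opening in cm, from 0 to 8.7. In form: rx ry rz x y z grip; .... A call has 1 to 20 rows; each row shifts and turns the commanded pose from where the row before left it, along the tool's axes as they then stand; what a row does not reach is not made up. A row lasts 1/10 s, in which the tool goes at most 50 mm and 8.59 degrees, less where a joint would pass 70% of its speed; a pose out of reach is approached as far as the arm can. A call is refused whole if a number of a shift passes 5 or a number of a turn 8.59, either way. A call with a gripper value outside its range is refused whole. The fingers move at their own pace and stop on an object; the grip force is fixed at half the most. Time passes only in rows, so rows that do not move let the fingers close. It gives the time, the measured TCP pose, the force, the opening and the grip force at its end, in the units of the state.
- sense(): the state, without advancing time (a new reading comes with each control period).
- eyes.snapshot(name): name is "scene" or "side" or "wrist"; returns a dict with "pixels" (480x640x3 uint8, blue, green, red), "K" (3x3 intrinsics, pixels), "rvec" (rotation vector, rad) and "tvec" (3), from world to camera coordinates, as OpenCV has them; the wrist camera has in their place "T_tool_cam" (4x4, takes a point from camera to tool coordinates, whose origin is the TCP and whose axes are the flange's). Camera axes: x right, y down, z forward; pixel columns grow to the right and rows downward; lengths in m; the calibration is good to about 2 mm. A picture is of the moment at which its call begins: read the wrist's pose just before it. There is no depth.
- env.sign_off(): hands the job in; it is judged then, once.
Trained networks look in a picture, given as the dict that the camera call returned (one of the last four; its "shot" number tells which), for a name from the list of things; names that differ only in an ending like _2 or _b are one class to them, and where a whole thing is asked for, a point or a joint stands for the part that bears it (a point fixed in the world has none). Each returns a list of dicts, best first, with "score" (0 to 1); they miss things now and then, are a little off and sometimes report something else, mostly with a low value. They report only what shows in the picture. A call takes as long as a camera call. They do not tell look-alikes from the thing itself.
- look_for(picture, target): "box" ([left, top, right, bottom] in pixels, round what is visible of it).
- outline_of(picture, target): "region" (480x640 bool, what is visible of it) and "box" ([left, top, right, bottom] in pixels, round what is visible of it).
The state is a dict: "t": time; "joint_positions": joint angles; "joint_vel": joint speeds; "tau": joint torques, N m; "tcp_pos": TCP position; "tool_rot": TCP orientation; "ft_force": force on the tool from outside, world axes, zero at the start; "ft_torque": the same for the moment, N m; "width": opening from 0.0 (shut) to 1.0 (fully open); "finger_force": force on a finger pad.
Only numpy, scipy, OpenCV 4.12 (cv2) and the standard library are available. Lean on these libraries where they do the work, as an engineer would, in place of code of your own. Each camera call takes 0.05 s, during which the arm holds its last target. There are 200 camera calls.

## Task

The new grease nipple is only started in its bore on the bearing block: drive it fully home with the mallet and put the mallet back down on the bench. Then take the grease gun out of its bracket, press its nozzle squarely onto the leaning nipple until it snaps on, push the gun on along the nipple against its spring as far as it will go, and finish while still holding it pressed down there. Touch the bearing block and its nipple only with the mallet and the gun, and leave the screwdriver, the tin and the sensor where they lie.

Things in the scene. Friction and masses are not known exactly. Their poses are not given: they have to be found in the camera images.
- bearing: grey pillow-block bearing bolted to a 170 x 86 x 12 mm steel plate fixed to the bench; origin under the plate's centre, z up; the block's length lies along x, its 25 mm shaft along y (ends 60 mm towards -y, 70 mm towards +y, shaft axis 48 mm up). The nipple's boss stands on top of the housing and leans 25 degrees from upright towards the block's own -x, which looks roughly to the robot's left
- nipple_tip (a point): top of the steel drive-fit grease nipple; z points out along its axis, 25 degrees from upright. Down from the tip: 12 mm ball head, 7 mm neck, at 21 mm a collar of 16 mm diameter and 5 mm height, then the shank. Driven home, the collar's underside (26 mm below the tip) sits on the boss, 21 mm wide; the tip is then about 29 mm to the block's -x of its origin and 110 mm above the bench
- nipple (a joint): how far the nipple is driven in along its axis: 0 = 8 mm proud, 0.008 m = home on its collar; starts at 0 to 0.002. It is a tight fit: about 9 N moves it (more when fast), and it stays where it is left
- mallet: soft-face mallet, 0.42 kg, standing on one white face, wooden handle level. z up along the head, x from handle to head; origin on the bench under the grip point. Head 42 mm round, 80 mm tall, axis at x = +65 mm, flat faces at z = 0 and 80 mm alike. Handle from x = -100 to +44 mm, 20 mm thick (y), 24 mm high, centred at z = 40 mm; mass centre near x = 58 mm
- mallet_grip (a point): the grip point on the middle of the mallet's handle, 65 mm from the head's axis; axes as the mallet's
- bracket: steel bench bracket fixed to the bench; origin under the axis of its hole. Its shelf (82 x 70 x 6 mm, top at 98 mm) has a 31 mm hole in which the gun hangs; an upright plate carries the shelf at x = +44 mm
- gun: push-type grease gun, 0.38 kg, hanging upright in the bracket, nozzle down. Origin: centre of the underside of its dark 42 mm collar, which rests on the shelf; z along the gun from nozzle to rear. Bare aluminium barrel, 32 mm round, from z = 13 to 103 mm (grip here), black end cap to 117 mm. Below the collar a 27 mm nose to -22 mm and the sprung nozzle to -78 mm: lift 85 mm to clear the shelf
- nozzle_mouth (a point): centre of the open mouth of the coupler at the nozzle's end (26 mm outside; the mouth funnels from 23 to 14 mm within 5.5 mm); same axes as the gun, 78 mm in front of its origin at rest
- nozzle_seat (a point): the seat inside the coupler, 17 mm behind the mouth; same axes. Three sprung jaws 6 mm inside the mouth snap over the ball at about 5 to 9 N; once snapped on, the nipple's tip lies against this seat (the two points meet)
- gun_nozzle (a joint): how far the nozzle is pushed back into the gun against its spring: 0 = out, 0.014 m = stop. It takes 9 N to begin and about 15 N at the stop, more than the snap, so the coupler snaps on first; it springs out again when let go
- screwdriver: bystander: small screwdriver, 160 mm long, 29 mm thick, lying at the front right
- fuse_tin: bystander: small round tin, 54 mm wide, 24 mm high, at the front
- prox_sensor: bystander: cylindrical sensor, 125 mm long, at the left
Not all that is in view belongs to the job. Of the things that look like the gun, the largest one is meant.

How it is judged:
On the way, in this order (a step that is already met when the one before it is completed fails the run):
1. the nipple has been driven home with the mallet: its collar sits on the boss (at most 0.8 mm short of it) (value of joint nipple above 0.0072 m), for 0.1 s.
2. the mallet lies released on the bench (height (world z) of mallet below 0.06 m and linear speed of mallet below 0.03 m/s and contact force between mallet and the fingers below 0.2 N), for 0.2 s.
3. the nozzle has snapped onto the nipple: the ball is in the coupler behind its jaws (distance between nipple_tip and nozzle_seat below 0.003 m), for 0.2 s.
At the end, for the whole second after the job is handed in: Nipple home (0.8 mm at most short); ball snapped in the coupler (tip within 3 mm of the seat), gun within 8 degrees of the nipple's axis, nozzle pushed back over 9 of 14 mm, gun still gripped; mallet let go, at rest on the bench. All this through the last second (value of joint nipple above 0.0072 m and distance between nipple_tip and nozzle_seat below 0.003 m and angle between the z axis of gun and the z axis of nipple_tip, either way round below 0.14 rad and value of joint gun_nozzle above 0.009 m and contact force between gun and the fingers above 5 N and height (world z) of mallet_grip below 0.06 m and linear speed of mallet below 0.03 m/s and contact force between mallet and the arm below 0.2 N); the arm keeps its last pose, push and grip.
It fails at once if the gun is pressed on the nipple before it has been driven home (value of joint nipple below 0.0072 m and contact force between gun and bearing above 2 N).
It fails at once if the gripper itself pushes on the bearing block or its nipple (contact force between any of the fingers, the arm and bearing above 2 N).
It fails at once if the screwdriver, the tin or the sensor is shifted by more than 25 mm (distance of any of screwdriver, fuse_tin, prox_sensor from where it was at the start of the episode above 0.025 m).
It also fails if it takes over 61 s, if anything falls off the work surface, if the arm or the gripper's body presses on something with over 40 N, if the wrist force passes 120 N, or if a joint passes its speed limit or range.

## Working session

There is one attempt and no reset: what is moved stays moved. The work goes in short steps, Python scripts to look and compute and a tool call to move; the robot and the scene stay as the last step left them, time stands still between calls to the robot, and variables do not carry over. Pictures are saved under pics/ and viewed, at most 10 in all, crops included, and the job is handed in when it is done.

Besides the shell and the picture viewer there is one more tool, called after "Call:" as name(argument=value, ...) on one line, values as JSON. play_rows: Moves the arm, as the interface text tells. Its arguments: {"type":"object","properties":{"deltas":{"type":"string"}},"required":["deltas"]}

```bash
mkdir -p pics; cat > h.py <<'E'
import numpy as np, cv2, pickle
from scipy.spatial.transform import Rotation as R
from cell import sense, eyes, env, look_for, outline_of
def cam(p,s=None):
    K=np.array(p["K"])
    if "rvec" in p:
        Rc=cv2.Rodrigues(np.array(p["rvec"],float))[0]; t=np.array(p["tvec"],float).ravel()
    else:
        T=np.eye(4);T[:3,:3]=R.from_rotvec(s["tool_rot"]).as_matrix();T[:3,3]=s["tcp_pos"]
        M=np.linalg.inv(T@np.array(p["T_tool_cam"]));Rc=M[:3,:3];t=M[:3,3]
    return K,Rc,t
def ray(c,uv):
    K,Rc,t=c; d=Rc.T@np.linalg.inv(K)@np.array([uv[0],uv[1],1.]); return -Rc.T@t,d/np.linalg.norm(d)
def atz(c,uv,z):
    o,d=ray(c,uv); return o+d*(z-o[2])/d[2]
def proj(c,X):
    K,Rc,t=c; X=np.atleast_2d(X); q=(Rc@X.T).T+t; q=(K@q.T).T; return q[:,:2]/q[:,2:]
def tri(obs):
    A=np.zeros((3,3));b=np.zeros(3)
    for c,uv in obs:
        o,d=ray(c,uv);P=np.eye(3)-np.outer(d,d);A+=P;b+=P@o
    X=np.linalg.solve(A,b); return X,[np.round(proj(c,X)[0]-uv,1) for c,uv in obs]
E
python3 - <<'E'
from h import *
s=sense(); print(s)
P={}
for n in ["scene","side","wrist"]:
    p=eyes.snapshot(n);P[n]=p;cv2.imwrite(f"pics/{n}0.png",p["pixels"])
    print(n, -cam(p,s)[1].T@cam(p,s)[2])
    for t in ["bearing","nipple_tip","mallet","bracket","gun","nozzle_mouth","screwdriver","fuse_tin","prox_sensor"]:
        try: print(" ",t,[(np.round(r["box"]).astype(int).tolist(),round(r["score"],2)) for r in look_for(p,t)][:4])
        except Exception as e: print(t,e)
pickle.dump((s,P),open("p0.pkl","wb"))
E
```

```text
{'t': 0.0, 'joint_positions': array([ 1.06646848e+00,  5.28456270e-01,  1.43390616e+00, -1.74360443e-05,
        1.18141298e+00, -1.78519086e-01]), 'joint_vel': array([0.000812  , 0.00060907, 0.00159126, 0.00021038, 0.00023372,
       0.00109607]), 'tau': array([ 4.80069248e-04, -4.40052903e+01, -1.76587987e+01,  6.33714627e-02,
        5.82170917e-02, -1.47554606e-04]), 'tcp_pos': array([0.19986066, 0.59181421, 0.40377607]), 'tool_rot': array([-0.509392  , -3.09929308,  0.0032385 ]), 'ft_force': array([-0.7242773 ,  0.45521585,  0.64376191]), 'ft_torque': array([ 0.04161359, -0.01095862,  0.02291449]), 'finger_force': 0.0, 'width': 1.0004351635830815}
scene [-0.127836   -0.28755687  0.90957974]
  bearing [([417, 249, 478, 332], 0.81)]
  nipple_tip [([448, 249, 455, 265], 0.45), ([298, 276, 311, 289], 0.4)]
  mallet [([216, 205, 268, 269], 0.64), ([300, 278, 312, 289], 0.18)]
  bracket [([280, 247, 329, 309], 0.67)]
  gun [([260, 226, 275, 278], 0.9), ([356, 262, 370, 312], 0.87), ([297, 217, 315, 288], 0.79)]
  nozzle_mouth [([357, 297, 364, 310], 0.48)]
  screwdriver [([373, 353, 450, 370], 0.75)]
  fuse_tin [([337, 323, 360, 351], 0.75)]
  prox_sensor [([206, 201, 226, 219], 0.75)]
side [0.22459702 0.75913518 0.73518412]
  bearing [([310, 150, 366, 198], 0.92)]
  nipple_tip [([331, 151, 339, 158], 0.46)]
  mallet [([264, 299, 363, 352], 0.71)]
  bracket [([326, 229, 382, 291], 0.9), ([330, 149, 336, 159], 0.18)]
  gun [([352, 195, 376, 271], 0.93), ([340, 253, 357, 309], 0.88), ([364, 178, 379, 217], 0.47)]
  nozzle_mouth [([356, 256, 365, 275], 0.55)]
  screwdriver [([414, 188, 426, 224], 0.8)]
  fuse_tin [([394, 226, 422, 246], 0.88), ([413, 196, 425, 222], 0.63)]
  prox_sensor [([213, 368, 267, 400], 0.71)]
wrist [0.13813874 0.61231857 0.38268222]
  bearing []
  nipple_tip []
  mallet []
  bracket []
  gun []
  nozzle_mouth []
  screwdriver []
  fuse_tin []
  prox_sensor []
```

View pics/scene0.png

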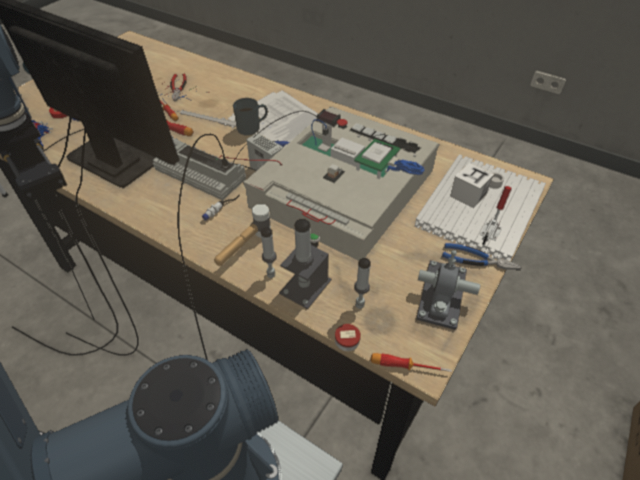

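View pics/side0.png

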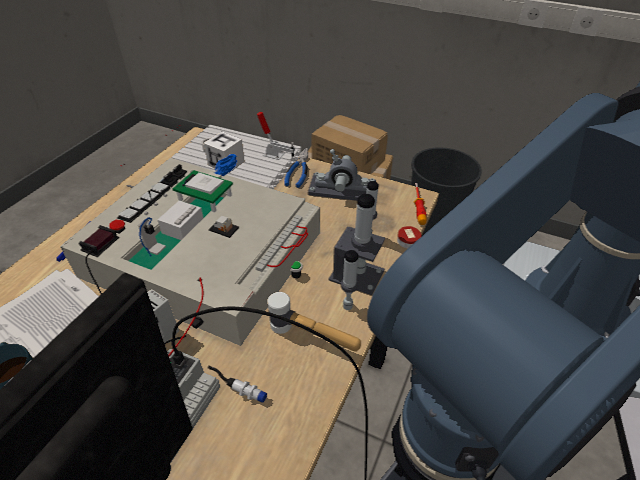

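Scene view: the mallet is at (262,215), its handle end at (220,260). There are three gun look-alikes: small ones standing free at (267,250) and (363,283), and the large one hanging in the bracket at (303,250). I choose the last. The bearing is at (445,295), the screwdriver at (410,362) and the tin at (348,336).

```bash
python3 - <<'E'
from h import *
s,P=pickle.load(open("p0.pkl","rb"))
cs,cd=cam(P["scene"]),cam(P["side"])
print("head top z.08",atz(cs,(261,211),.08),atz(cd,(278,298),.08))
print("handle end z.04",atz(cs,(219,259),.04),atz(cd,(357,344),.04))
for n,a,b in [("guncap",(302,224),(365,199)),("g2cap",(264,232),(350,255)),("g3cap",(363,264),(372,184)),("nip",(440,303),(337,160))]: print(n,tri([(cs,a),(cd,b)]))
print("bracket foot", atz(cs,(305,293),0))
print("tin",atz(cs,(348,335),.012),"scr",atz(cs,(375,358),.014),atz(cs,(446,374),.01),"sens",atz(cs,(215,210),.01))
print("bearing",atz(cs,(440,322),.012),atz(cs,(418,318),.012),atz(cs,(457,327),.012))
p=P["scene"]["pixels"]
a=cv2.resize(p[190:350,200:350],None,fx=3.4,fy=3.4,interpolation=2)[:544];b=cv2.resize(p[240:340,405:490],None,fx=3.2,fy=3.2,interpolation=2)
c=np.zeros((544,800,3),np.uint8);c[:,:510]=a;c[:320,520:792]=b;cv2.imwrite("pics/crop0.png",c)
E
```

```text
head top z.08 [0.51687639 0.29393707 0.08      ] [0.52109298 0.30032484 0.08      ]
handle end z.04 [0.36887897 0.30642165 0.04      ] [0.36088533 0.30531865 0.04      ]
guncap (array([0.43278615, 0.1142187 , 0.20721329]), [array([-0. ,  0.1]), array([-0.1, -0.1])])
g2cap (array([0.42080311, 0.20397054, 0.14534727]), [array([ 0.5, -0.6]), array([0.7, 0.7])])
g3cap (array([ 0.46009754, -0.01506991,  0.14451575]), [array([ 0.7, -0.9]), array([0.7, 0.8])])
nip (array([ 0.5780943 , -0.16900893,  0.04614095]), [array([  9.7, -15.8]), array([10.5, 11.6])])
bracket foot [ 4.21394655e-01  1.03698956e-01 -1.11022302e-16]
tin [ 0.37346007 -0.03736817  0.012     ] scr [ 0.35613222 -0.1105878   0.014     ] [ 0.40410247 -0.24309759  0.01      ] sens [0.50865881 0.44602229 0.01      ]
bearing [ 0.50834365 -0.18398425  0.012     ] [ 0.49195506 -0.14068715  0.012     ] [ 0.51640565 -0.21887701  0.012     ]
```

View pics/crop0.png

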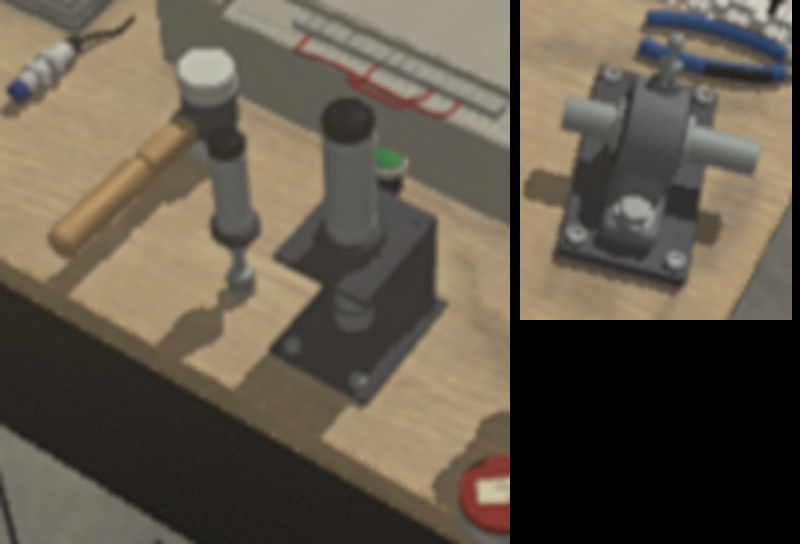

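The crop shows the large gun hanging in the bracket. The nipple stands on the far top of the housing at scene (454,251). The thing in front at (440,306) is only a plug.

```bash
python3 - <<'E'
from h import *
s,P=pickle.load(open("p0.pkl","rb"))
cs,cd=cam(P["scene"]),cam(P["side"])
print(tri([(cs,(454.4,251)),(cd,(335,153))]))
f=lambda x,y:(405+(x-520)/3.2,240+y/3.2)
for n,q,z in [("c1",(560,253),.006),("c2",(688,280),.006),("c3",(603,68),.012),("c4",(716,90),.012),("shL",(570,112),.048),("shR",(755,155),.048),("tip",f(0,0),0)][:6]: print(n,atz(cs,f(*q),z).round(3))
p=P["side"]["pixels"]
a=cv2.resize(p[135:215,300:390],None,fx=6,fy=6,interpolation=2);cv2.imwrite("pics/crop1.png",a)
E
```

```text
(array([ 0.61040092, -0.14765257,  0.11181236]), [array([-1.9,  2.7]), array([-1.7, -2.3])])
c1 [ 0.493 -0.14   0.006]
c2 [ 0.52  -0.22   0.006]
c3 [ 0.653 -0.097  0.012]
c4 [ 0.679 -0.174  0.012]
shL [ 0.573 -0.102  0.048]
shR [ 0.607 -0.222  0.048]
```

View pics/crop1.png

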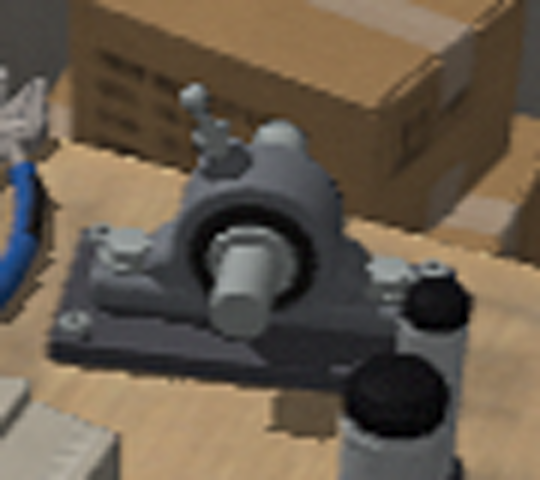

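```bash
cat >> h.py <<'E'
def togo(pos,zdir,ydir,s=None):
    """shift (cm, in present tool axes) and turn (deg rotvec, tool axes) to a target TCP pose"""
    s=s or sense(); R0=R.from_rotvec(s["tool_rot"]).as_matrix()
    z=np.array(zdir,float);z/=np.linalg.norm(z);y=np.array(ydir,float);y-=z*(y@z);y/=np.linalg.norm(y)
    if y@R0[:,1]<0:y=-y
    R1=np.c_[np.cross(y,z),y,z]
    print("shift cm (old axes)",(R0.T@(np.array(pos)-s["tcp_pos"])*100).round(2),"(new axes)",(R1.T@(np.array(pos)-s["tcp_pos"])*100).round(2),"turn deg",np.degrees(R.from_matrix(R0.T@R1).as_rotvec()).round(2),"tcp",s["tcp_pos"].round(4),"y axis",R0[:,1].round(3),"F",s["ft_force"].round(1))
E
python3 - <<'E'
from h import *
togo([.50,.297,.36],[0,0,-1],[.058,.998,0])
s,P=pickle.load(open("p0.pkl","rb"));cs,cd=cam(P["scene"]),cam(P["side"])
print(tri([(cs,(454.4,251)),(cd,(332.2,150.8))]))
E
```

```text
shift cm (old axes) [-37.87 -18.36   4.48] (new axes) [-31.66 -27.72   4.48] turn deg [  0.     0.   -15.34] tcp [0.2    0.5921 0.4048] y axis [0.32  0.947 0.   ] F [0.5 0.4 0.1]
(array([ 0.61541435, -0.14794701,  0.11253617]), [array([-0.7,  1.1]), array([-0.7, -0.9])])
```

Call:
play_rows(deltas="0 0 0 -2 -1 0.2 8.7;0 0 0 -4 -2 0.4 8.7;0 0 0 -4 -2 0.5 8.7;0 0 0 -4 -2 0.5 8.7;0 0 0 -4 -2 0.5 8.7;0 0 0 -4 -2 0.5 8.7;0 0 0 -4 -2 0.5 8.7;0 0 0 -4 -2 0.5 8.7;0 0 0 -4 -2 0.5 8.7;0 0 0 -4 -1.4 0.4 8.7;0 0 -5 -2 0 0 8.7;0 0 -5 0 0 0 8.7;0 0 -5.3 0 0 0 8.7;0 0 0 0 0 0 8.7")

```text
t: 2.9
tcp_pos: [0.5204, 0.2894, 0.3597]
tool_rot: [-0.094, -3.14, 0.0]
ft_force: [0.2, -0.7, -0.5]
width: 1.004
finger_force: 0.0
```

```bash
python3 - <<'E'
from h import *
s=sense();print(s["tcp_pos"])
p=eyes.snapshot("wrist");cv2.imwrite("pics/w1.png",p["pixels"]);pickle.dump((s,p),open("w1.pkl","wb"))
for t in ["mallet","gun","bracket"]:
    print(t,[(np.round(r["box"]).astype(int).tolist(),round(r["score"],2)) for r in look_for(p,t)][:3])
E
```

```text
[0.52037467 0.28943931 0.35966338]
mallet [([303, 0, 363, 272], 0.65)]
gun [([88, 57, 218, 129], 0.69), ([0, 82, 105, 164], 0.64)]
bracket [([2, 52, 160, 207], 0.88)]
```

View pics/w1.png

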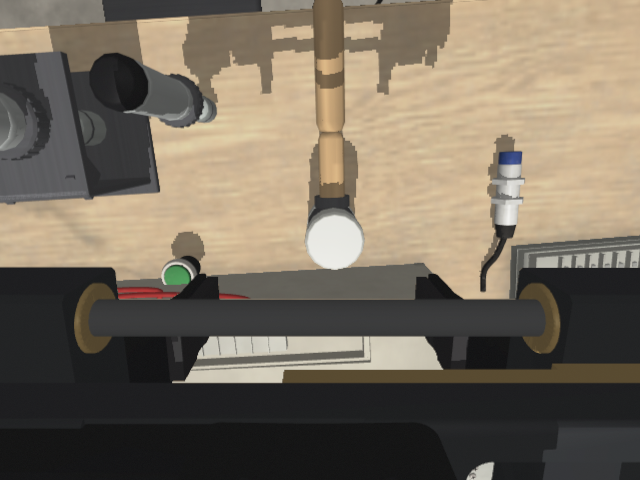

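The mallet head's white face is centred at (334,241) and its handle runs straight up at x≈330. The grey box's edge is just behind the head, at row ~268. The green button stands at (177,272).

```bash
python3 - <<'E'
from h import *
s,p=pickle.load(open("w1.pkl","rb"));c=cam(p,s)
h=atz(c,(334,240),.08);print("head",h,"diam",np.linalg.norm(atz(c,(306,240),.08)-atz(c,(363,240),.08)))
e=atz(c,(329.5,60),.052);e2=atz(c,(331,160),.052);print("handle",e,e2)
d=h-e;d[2]=0;print("dir",np.degrees(np.arctan2(d[1],d[0])))
for z in (0,.06,.09): print("box edge",z,atz(c,(420,264),z).round(3),atz(c,(120,282),z).round(3))
s0,P=pickle.load(open("p0.pkl","rb"));cs=cam(P["scene"]);cd=cam(P["side"])
print("box corner top/bot", [atz(cs,(247,193),z).round(3) for z in (.05,.06,.07,.08)], atz(cs,(250,213),0), tri([(cs,(247,182)),(cd,(240,312))]))
print("green", atz(c,(177,272),.03))
y=[-d[1],d[0],0]
togo([h[0],h[1],.164+.05],[0,0,-1],y)
E
```

```text
head [0.51868836 0.30112883 0.08      ] diam 0.0390220524389156
handle [0.39946984 0.30507087 0.052     ] [0.46606391 0.30273413 0.052     ]
dir -1.8938343559952138
box edge 0 [0.565 0.381 0.   ] [0.566 0.105 0.   ]
box edge 0.06 [0.546 0.365 0.06 ] [0.547 0.138 0.06 ]
box edge 0.09 [0.536 0.357 0.09 ] [0.537 0.155 0.09 ]
box corner top/bot [array([0.573, 0.386, 0.05 ]), array([0.565, 0.378, 0.06 ]), array([0.557, 0.37 , 0.07 ]), array([0.549, 0.362, 0.08 ])] [0.5573192  0.36961309 0.        ] (array([0.55825553, 0.36918604, 0.10243845]), [array([-0.8,  1. ]), array([-1.2, -1.4])])
green [0.55060396 0.17066946 0.03      ]
shift cm (old axes) [ 0.19  1.11 14.58] (new axes) [ 0.16  1.11 14.58] turn deg [ 0.    0.   -1.52] tcp [0.5199 0.29   0.3598] y axis [0.06  0.998 0.   ] F [-0.3 -0.2 -0. ]
```

Call:
play_rows(deltas="0 0 -1.5 0.2 1.1 1 8.7;0 0 0 0 0 3 8.7;0 0 0 0 0 3 8.7;0 0 0 0 0 3 8.7;0 0 0 0 0 2 8.7;0 0 0 0 0 1.5 8.7;0 0 0 0 0 0.6 8.7;0 0 0 0 0 0 3;0 0 0 0 0 0 3;0 0 0 0 0 0 3;0 0 0 0 0 0 3;0 0 0 0 0 0 3")

```text
t: 4.3
tcp_pos: [0.5189, 0.3009, 0.2195]
tool_rot: [0.051, 3.14, 0.001]
ft_force: [0.7, 0.3, -0.0]
width: 0.629
finger_force: 0.0
```

Call:
play_rows(deltas="0 0 0 0 0 0 2;0 0 0 0 0 0 2;0 0 0 0 0 0 2;0 0 0 0 0 0 2;0 0 0 0 0 -1 2;0 0 0 0 0 -3 2;0 0 0 0 0 -4 2;0 0 0 0 0 -4 2;0 0 0 0 0 -4 2;0 0 0 0 0 -3 2;0 0 0 0 0 -1 2;0 0 0 0 0 0 2")

```text
t: 5.5
tcp_pos: [0.5186, 0.3008, 0.4198]
tool_rot: [0.051, 3.139, 0.001]
ft_force: [0.5, -0.4, -3.7]
width: 0.476
finger_force: 30.0
```

```bash
python3 - <<'E'
from h import *
togo([.62,-.15,.42],[0,0,-1],[-.27,.963,0])
E
```

```text
shift cm (old axes) [-1.161e+01 -4.472e+01 -3.000e-02] (new axes) [ 2.400e+00 -4.614e+01 -2.000e-02] turn deg [  0.02   0.12 -17.53] tcp [0.5186 0.3008 0.4198] y axis [0.033 0.999 0.001] F [ 0.5 -0.4 -3.7]
```

```bash
python3 - <<'E'
from h import *
n=np.array([.407,.114,.906]);tip=np.array([.616,-.148,.116])
print(tip+n*.26)
togo(tip+n*.26,-n,[-.27,.963,0])
E
```

```text
[ 0.72182 -0.11836  0.35156]
shift cm (old axes) [-21.67 -41.23   6.84] (new axes) [-10.37 -45.85   2.69] turn deg [  3.84  24.93 -17.24] tcp [0.5186 0.3008 0.4198] y axis [0.033 0.999 0.001] F [ 0.5 -0.4 -3.7]
```

Call:
play_rows(deltas="0 0 0 -1 -2 0 2;0 0 0 -2 -3.8 0 2;0 0 0 -2 -3.8 0 2;0 0 0 -2 -3.8 0 2;0 0 0 -2 -3.8 0 2;0 0 0 -2 -3.8 0 2;0 0 0 -2 -3.8 0 2;0 0 0 -2 -3.8 0 2;0 0 0 -2 -3.8 0 2;0 0 0 -2 -3.8 0 2;0 0 0 -1.7 -3 0 2;0 0 0 -1 -2 0 2;0.8 5 -3.4 0 0 0 2;0.8 5 -3.4 0 0 0 2;0.8 5 -3.4 0 0 0 2;0.8 5 -3.4 0 0 0 2;0.7 5 -3.6 0 0 0 2;0 0 0 0 0 0 2")

```text
t: 7.3
tcp_pos: [0.7224, -0.1177, 0.4139]
tool_rot: [0.368, -2.673, 0.078]
ft_force: [0.3, 0.0, -4.7]
width: 0.472
finger_force: 30.0
```

```bash
python3 - <<'E'
from h import *
n=np.array([.407,.114,.906]);tip=np.array([.616,-.148,.116])
s=sense();togo(tip+n*.24,-n,[-.27,.963,0])
P=[eyes.snapshot(k)["pixels"] for k in ("scene","side")]
a=cv2.resize(P[0][180:330,360:560],(400,300),interpolation=2);b=cv2.resize(P[1][50:200,260:460],(400,300),interpolation=2)
cv2.imwrite("pics/pre.png",np.hstack([a,b]))
E
```

```text
shift cm (old axes) [-2.64 -0.08  7.65] (new axes) [-2.57 -0.05  7.68] turn deg [ 0.19 -0.52  0.06] tcp [ 0.7224 -0.1177  0.4139] y axis [-0.269  0.963  0.003] F [ 0.3  0.  -4.7]
```

View pics/pre.png

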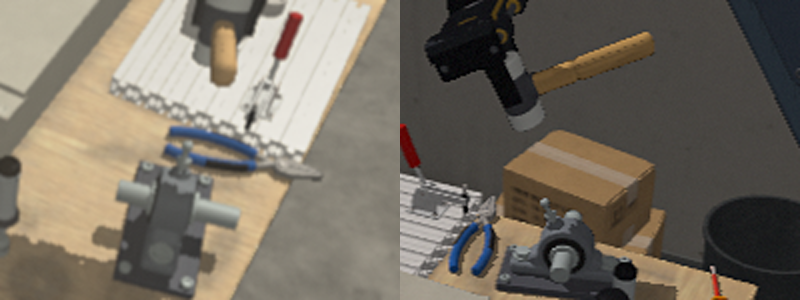

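The mallet is aligned with the nipple axis above the block. Its face is at (525,120) and the nipple at (550,210) in the right half.

Call:
play_rows(deltas="0 -0.5 0 -1.3 0 1 2;0 0 0 -1.3 0 2 2;0 0 0 0 0 3 2;0 0 0 0 0 2 2;0 0 0 0 0 0.7 2;0 0 0 0 0 0.3 2;0 0 0 0 0 0.3 2;0 0 0 0 0 0.2 2;0 0 0 0 0 0.2 2;0 0 0 0 0 0 2")

```text
t: 8.4
tcp_pos: [0.7059, -0.1226, 0.3202]
tool_rot: [0.368, -2.689, 0.082]
ft_force: [-1.5, 0.5, -2.9]
width: 0.475
finger_force: 30.0
```

Call:
play_rows(deltas="0 0 0 0 0 0.2 2;0 0 0 0 0 0.2 2;0 0 0 0 0 0.2 2")

```text
t: 8.7
tcp_pos: [0.7037, -0.1232, 0.3154]
tool_rot: [0.368, -2.69, 0.082]
ft_force: [2.1, 3.0, 5.8]
width: 0.478
finger_force: 30.0
```

Call:
play_rows(deltas="0 0 0 0 0 0.2 2;0 0 0 0 0 0.2 2;0 0 0 0 0 0 2")

```text
t: 9.0
tcp_pos: [0.7023, -0.1235, 0.3125]
tool_rot: [0.368, -2.691, 0.083]
ft_force: [2.0, 1.5, 5.4]
width: 0.477
finger_force: 30.0
```

Call:
play_rows(deltas="0 0 0 0 0 0.2 2;0 0 0 0 0 0.2 2")

```text
t: 9.2
tcp_pos: [0.7007, -0.124, 0.3088]
tool_rot: [0.368, -2.691, 0.083]
ft_force: [3.0, 1.8, 8.0]
width: 0.474
finger_force: 30.0
```

Call:
play_rows(deltas="0 0 0 0 0 0.15 2;0 0 0 0 0 0 2")

```text
t: 9.4
tcp_pos: [0.7004, -0.124, 0.3088]
tool_rot: [0.368, -2.692, 0.083]
ft_force: [3.0, 1.8, 10.2]
width: 0.475
finger_force: 30.0
```

Call:
play_rows(deltas="0 0 0 0 0 0.2 2;0 0 0 0 0 0.2 2;0 0 0 0 0 0 2")

```text
t: 9.7
tcp_pos: [0.6998, -0.124, 0.3087]
tool_rot: [0.368, -2.696, 0.085]
ft_force: [4.5, 4.9, 20.1]
width: 0.477
finger_force: 30.0
```

```bash
python3 - <<'E'
from h import *
n=np.array([.407,.114,.906]);s=sense();z=R.from_rotvec(s["tool_rot"]).as_matrix()[:,2]
print("tip if face dist .2195", s["tcp_pos"]+z*.2195,s["ft_force"],s["ft_torque"])
E
```

```text
tip if face dist .2195 [ 0.61301427 -0.14907403  0.10860066] [ 4.54767373  4.91550112 20.05908758] [ 0.7407612   0.61712987 -0.35421682]
```

Home: 25 N net with no further travel, and the inferred tip height is 0.109 m. Now put the mallet back.

Call:
play_rows(deltas="0 0 0 0 0 -1 2;0 0 0 0 0 -3 2;0 0 0 0 0 -4 2;0 0 0 0 0 -4 2;-0.7 -5 3.4 0 0 -1 2;-0.8 -5 3.4 0 0 0 2;-0.8 -5 3.4 0 0 0 2;-0.8 -5 3.4 0 0 0 2;-0.7 -4.5 3.6 0 0 0 2;0 0 0 0 0 0 2")

```text
t: 10.7
tcp_pos: [0.7493, -0.1105, 0.4185]
tool_rot: [-0.052, -3.137, -0.003]
ft_force: [-0.7, -0.8, -4.1]
width: 0.475
finger_force: 30.0
```

```bash
python3 - <<'E'
from h import *
togo([.516,.301,.40],[0,0,-1],[.033,.999,0])
E
```

```text
shift cm (old axes) [24.68 40.35  2.04] (new axes) [24.67 40.36  1.85] turn deg [ 0.11 -0.26 -0.02] tcp [ 0.7493 -0.1105  0.4185] y axis [0.033 0.999 0.002] F [-0.7 -0.8 -4.1]
```

Call:
play_rows(deltas="0 0 0 1 1.6 0 2;0 -0.3 0 2.2 3.6 0 2;0 0 0 2.2 3.6 0 2;0 0 0 2.2 3.6 0 2;0 0 0 2.2 3.6 0 2;0 0 0 2.2 3.6 0 2;0 0 0 2.2 3.6 0 2;0 0 0 2.2 3.6 0 2;0 0 0 2.2 3.6 0 2;0 0 0 2.2 3.6 0 2;0 0 0 2.2 3.6 0 2;0 0 0 1.3 2.2 0 2;0 0 0 0.4 0.2 2 2;0 0 0 0 0 4 2;0 0 0 0 0 4 2;0 0 0 0 0 4 2;0 0 0 0 0 3 2;0 0 0 0 0 1.7 2;0 0 0 0 0 0.5 2;0 0 0 0 0 0 2")

```text
t: 12.7
tcp_pos: [0.5173, 0.2979, 0.2268]
tool_rot: [0.05, 3.139, -0.0]
ft_force: [-0.3, 0.4, -3.7]
width: 0.48
finger_force: 30.0
```

Call:
play_rows(deltas="0 0 0 0 0 0.3 2;0 0 0 0 0 0.2 2;0 0 0 0 0 0.1 2;0 0 0 0 0 0.1 2;0 0 0 0 0 0 2")

```text
t: 13.2
tcp_pos: [0.5174, 0.2981, 0.2211]
tool_rot: [0.051, 3.136, 0.003]
ft_force: [-0.3, -0.6, -2.7]
width: 0.477
finger_force: 30.0
```

Call:
play_rows(deltas="0 0 0 0 0 0.1 2;0 0 0 0 0 0.1 2;0 0 0 0 0 0 2")

```text
t: 13.5
tcp_pos: [0.5175, 0.2981, 0.2191]
tool_rot: [0.051, 3.136, 0.003]
ft_force: [-0.1, -0.7, -0.4]
width: 0.481
finger_force: 30.0
```

Call:
play_rows(deltas="0 0 0 0 0 0 8.7;0 0 0 0 0 0 8.7;0 0 0 0 0 0 8.7;0 0 0 0 0 0 8.7;0 0 0 0 0 0 8.7;0 0 0 0 0 -1 8.7;0 0 0 0 0 -3 8.7;0 0 0 0 0 -4 8.7;0 0 0 0 0 -5 8.7;0 0 0 0 0 -4 8.7")

```text
t: 14.5
tcp_pos: [0.5166, 0.2978, 0.3921]
tool_rot: [0.051, 3.134, 0.004]
ft_force: [1.7, 0.4, -0.4]
width: 0.994
finger_force: 0.0
```

```bash
python3 - <<'E'
from h import *
s=sense();p=eyes.snapshot("wrist");c=cam(p,s)
print([(np.round(r["box"]).astype(int).tolist(),round(r["score"],2)) for r in look_for(p,"mallet")], proj(c,[[.5187,.301,.08]]))
togo([.60,-.149,.40],[0,0,-1],[-.27,.963,0])
E
```

```text
[([288, 10, 343, 260], 0.59)] [[320.25864741 232.90094429]]
shift cm (old axes) [ -9.65 -44.46  -0.51] (new axes) [  4.2  -45.3   -0.37] turn deg [  0.24   1.1  -17.52] tcp [0.5181 0.2985 0.3963] y axis [0.032 0.999 0.007] F [0.7 1.1 0.2]
```

Call:
play_rows(deltas="0 0 0 -0.5 -2 0 8.7;0 0 0 -0.9 -4 0 8.7;0 0 0 -0.9 -4 0 8.7;0 0 0 -0.9 -4 0 8.7;0 0 0 -0.9 -4 0 8.7;0 0 0 -0.9 -4 0 8.7;0 0 0 -0.9 -4 0 8.7;0 0 0 -0.9 -4 0 8.7;0 0 0 -0.9 -4 0 8.7;0 0 0 -0.9 -4 0 8.7;0 0 0 -0.9 -4 0 8.7;0.2 0.8 -6 -0.1 -2.4 0 8.7;0 0 -6 0 0 0 8.7;0 0 -5.4 0 0 0 8.7;0 0 0 0 0 0 8.7;0 0 0 0 0 0 8.7")

```text
t: 16.2
tcp_pos: [0.5978, -0.149, 0.3882]
tool_rot: [0.42, -3.103, 0.001]
ft_force: [0.0, -0.2, -0.1]
width: 1.0
finger_force: 0.0
```

```bash
python3 - <<'E'
from h import *
s=sense();p=eyes.snapshot("wrist");pickle.dump((s,p),open("n1.pkl","wb"));c=cam(p,s)
print(s["tcp_pos"],s["tool_rot"],proj(c,[[.613,-.149,.11]]))
print([(np.round(r["box"]).tolist(),round(r["score"],2)) for r in look_for(p,"nipple_tip")])
print([(np.round(r["box"]).tolist(),round(r["score"],2)) for r in look_for(p,"bearing")])
cv2.imwrite("pics/n1.png",p["pixels"])
E
```

```text
[ 0.59776128 -0.14895868  0.38816368] [ 4.19766574e-01 -3.10303586e+00  6.19455673e-04] [[310.94865851 268.61755446]]
[([301.0, 240.0, 325.0, 274.0], 0.8)]
[([223.0, 110.0, 391.0, 296.0], 0.6)]
```

View pics/n1.png

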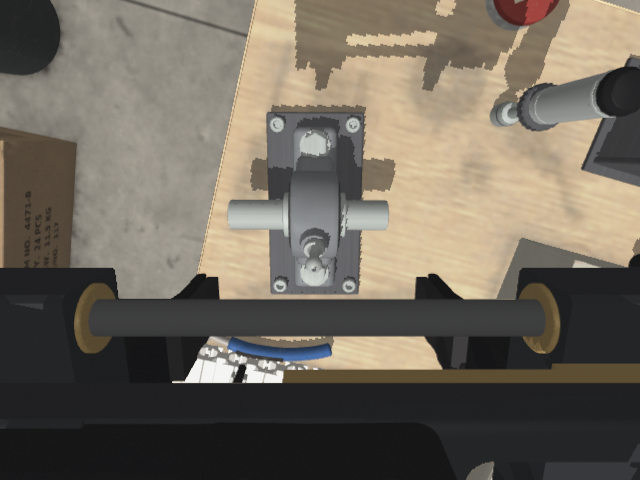

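```bash
python3 - <<'E'
from h import *
s,p=pickle.load(open("n1.pkl","rb"));c=cam(p,s)
cv2.imwrite("pics/n1c.png",cv2.resize(p["pixels"][225:300,265:365],None,fx=8,fy=8,interpolation=2))
q=[atz(c,u,.012) for u in [(268,112.5),(364,112.5),(272,294),(358,292)]]
print(np.array(q).round(4));a=np.array(q)
print("ctr",a.mean(0),"len",np.linalg.norm(a[0]-a[2]),np.linalg.norm(a[1]-a[3]),"w",np.linalg.norm(a[0]-a[1]),np.linalg.norm(a[2]-a[3]))
L=(a[2]+a[3]-a[0]-a[1]);W=a[0]+a[2]-a[1]-a[3];print(np.degrees(np.arctan2(L[1],L[0])),np.degrees(np.arctan2(-W[0]*-1,-W[1]*1)))
E
```

```text
[[ 0.5155 -0.2157  0.012 ]
 [ 0.4933 -0.135   0.012 ]
 [ 0.6777 -0.172   0.012 ]
 [ 0.6535 -0.092   0.012 ]]
ctr [ 0.58498403 -0.15367748  0.012     ] len 0.1679306162533048 0.1659073681180705 w 0.0836790025212998 0.08353714395664781
15.060777587316283 16.124329545819858
```

View pics/n1c.png

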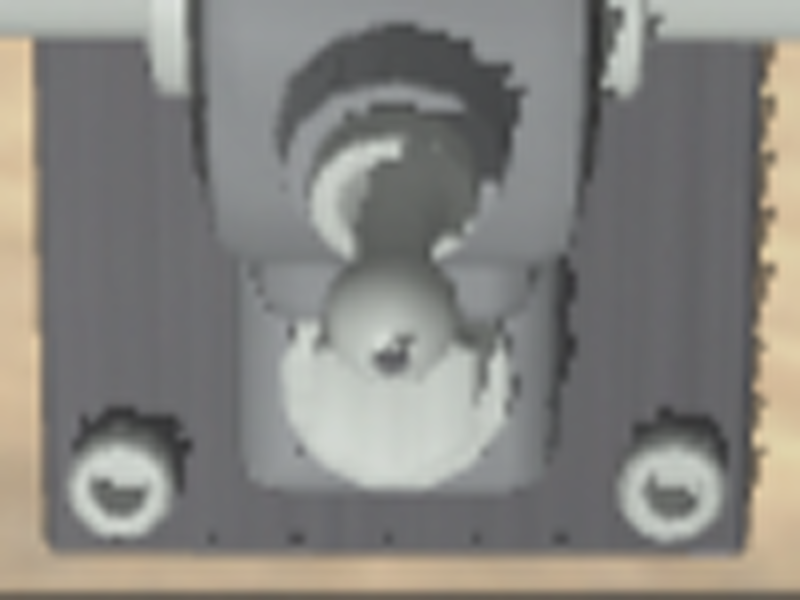

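Ball of the nipple at crop (392,312), i.e. pixel (314,264). Its collar is behind at (315,246), and the bright disc below it is a foot bolt.

```bash
python3 - <<'E'
from h import *
s,p=pickle.load(open("n1.pkl","rb"));c=cam(p,s)
a=np.radians(15.6);n=np.array([np.sin(np.radians(25))*np.cos(a),np.sin(np.radians(25))*np.sin(a),np.cos(np.radians(25))])
b=atz(c,(314,264),.110-.006*n[2]);print("tip",b+.006*n,"pred",np.array([.585,-.1537,0])+[.029*np.cos(a),.029*np.sin(a),.11],n)
print("px/mm",16/ (np.linalg.norm(atz(c,(306,264),.1046)-atz(c,(322,264),.1046))*1e3))
t=b+.006*n; print(proj(c,[t-.0235*n,t-.026*n]))
togo([.433,.114,.46],[0,0,-1],[0,1,0])
E
```

```text
tip [ 0.61323709 -0.14676314  0.11      ] pred [ 0.61293171 -0.14590133  0.11      ] [0.40705009 0.11365043 0.90630779]
px/mm 1.417754843271496
[[314.07712474 248.2926044 ]
 [314.08754657 246.17007065]]
shift cm (old axes) [ 8.95 29.73 -7.05] (new axes) [16.5  26.27 -7.16] turn deg [-0.04 -0.56 15.49] tcp [ 0.598  -0.1487  0.3884] y axis [-0.267  0.964  0.001] F [0.5 0.1 0.2]
```

Call:
play_rows(deltas="0 0 0 0.3 1 -2 8.7;0 0 0 1.1 3.6 -2 8.7;0 0 0 1.1 3.6 -2 8.7;0 0 0 1.1 3.6 -1 8.7;0 0 0 1.1 3.6 0 8.7;0 0 0 1.1 3.6 0 8.7;0 0 0 1.1 3.6 0 8.7;0 0 0 1.1 3.6 0 8.7;0 -0.5 0 1.1 3.6 0 8.7;0 0 0 1 0 0 8.7;0 0 0 0 0 0 8.7;0 0 0 0 0 0 8.7")

```text
t: 17.55
tcp_pos: [0.4222, 0.1107, 0.4598]
tool_rot: [-0.423, 3.112, -0.001]
ft_force: [-0.1, -0.6, -0.5]
width: 1.0
finger_force: 0.0
```

```bash
python3 - <<'E'
from h import *
s=sense();p=eyes.snapshot("wrist");pickle.dump((s,p),open("g1.pkl","wb"));c=cam(p,s)
print(s["tcp_pos"],proj(c,[[.433,.114,.215]]))
for r in outline_of(p,"gun")[:3]: print(np.round(r["box"]),r["score"])
g=p["pixels"];cv2.imwrite("pics/g1.png",g)
E
```

```text
[0.42217281 0.11065832 0.45983243] [[318.08106644 275.41667293]]
[293. 209. 344. 297.] 0.86
[138. 201. 210. 255.] 0.6
[385. 218. 444. 276.] 0.57
```

View pics/g1.png

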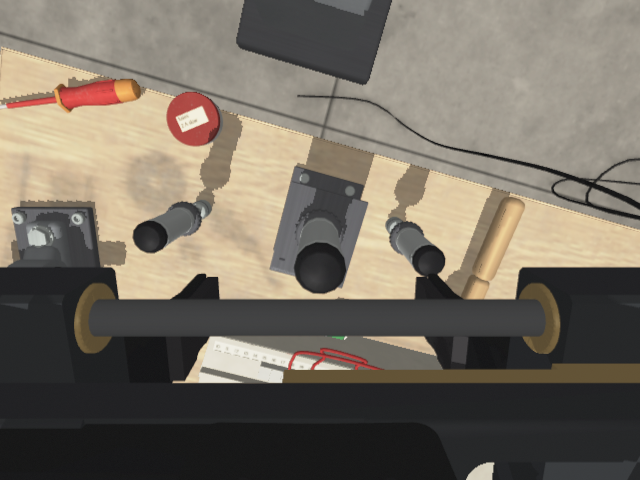

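The large gun's cap is at (319,268), hanging in the bracket. The small guns are at (150,236) and (428,260).

```bash
python3 - <<'E'
from h import *
s,p=pickle.load(open("g1.pkl","rb"));c=cam(p,s)
g=atz(c,(319,268.5),.215);print(g,np.linalg.norm(atz(c,(293.5,268),.215)-atz(c,(344.5,268),.215)))
# shelf/collar check: collar centre predicted pixel
print(proj(c,[[g[0],g[1],.098],[g[0],g[1],.111]]))
togo([g[0],g[1],.098+.080+.164],[0,0,-1],[-.27,.963,0])
E
```

```text
[0.4286177 0.1133558 0.215    ] 0.030761419852311612
[[318.3169099  228.29136878]
 [318.36997353 231.41484494]]
shift cm (old axes) [-0.65  0.14 11.76] (new axes) [-0.66  0.13 11.76] turn deg [-0.01  0.01 -0.24] tcp [0.4227 0.1103 0.4596] y axis [-0.266  0.964 -0.   ] F [0.7 0.6 0.5]
```

Call:
play_rows(deltas="0 0 0 -0.65 0.1 1 8.7;0 0 0 0 0 3 8.7;0 0 0 0 0 3 8.7;0 0 0 0 0 3 8.7;0 0 0 0 0 1.4 8.7;0 0 0 0 0 0.4 8.7;0 0 0 0 0 0 1.5;0 0 0 0 0 0 1.5;0 0 0 0 0 0 1.5;0 0 0 0 0 0 1.5;0 0 0 0 0 0 1.5;0 0 0 0 0 0 1.5;0 0 0 0 0 0 1.5;0 0 0 0 0 0 1.5;0 0 0 0 0 0 1.5;0 0 0 0 0 0 1.5;0 0 0 0 0 0 1.5;0 0 0 0 0 0 1.5")

```text
t: 19.45
tcp_pos: [0.4275, 0.1139, 0.3416]
tool_rot: [0.424, -3.112, -0.001]
ft_force: [-0.2, 0.8, 2.8]
width: 0.362
finger_force: 30.0
```

Call:
play_rows(deltas="0 0 0 0 0 -1 1.5;0 0 0 0 0 -2 1.5;0 0 0 0 0 -2 1.5;0 0 0 0 0 -2 1.5;0 0 0 0 0 -3 1.5;0 0 0 0 0 -3 1.5;0 0 0 0 0 -2 1.5;0 0 0 0 0 0 1.5")

```text
t: 20.25
tcp_pos: [0.428, 0.1138, 0.4941]
tool_rot: [-0.424, 3.107, -0.001]
ft_force: [0.6, -0.1, -3.8]
width: 0.363
finger_force: 30.0
```

```bash
cat >> h.py <<'E'
_a=np.radians(15.6);n=np.array([np.sin(np.radians(25))*np.cos(_a),np.sin(np.radians(25))*np.sin(_a),np.cos(np.radians(25))])
tip=np.array([.613,-.1465,.110])
E
python3 - <<'E'
from h import *
t=tip+n*(.3216+.06);print(t);togo(t,-n,[-.27,.963,0])
E
```

```text
[ 0.76833031 -0.103131    0.45584705]
shift cm (old axes) [-26.97 -30.01   4.02] (new axes) [-26.01 -30.07  -7.92] turn deg [-0.08 25.31 -0.15] tcp [0.428  0.1138 0.4941] y axis [-0.268  0.964 -0.002] F [ 0.6 -0.1 -3.8]
```

Call:
play_rows(deltas="0 0 0 -1.3 -1.5 0 1.5;0 0 0 -2.7 -3 0 1.5;0 0 0 -2.7 -3 0 1.5;0 0 0 -2.7 -3 0 1.5;0 0 0 -2.7 -3 0 1.5;0 0 0 -2.7 -3 0 1.5;0 0 0 -2.7 -3 0 1.5;0 0 0 -2.7 -3 0 1.5;0 0 0 -2.7 -3 0 1.5;0 0 0 -2.7 -3 0 1.5;0 0 0 -1.4 -1.5 0 1.5;0 5 0 0 0 0 1.5;0 5 0 0 0 0 1.5;0 5 0 0 0 0 1.5;0 5 0 0 0 0 1.5;0 5 0 0 0 0 1.5;0 0 0 0 0 0 1.5;0 0 0 0 0 0 1.5")

```text
t: 22.05
tcp_pos: [0.7688, -0.1038, 0.4879]
tool_rot: [0.366, -2.682, 0.078]
ft_force: [0.3, -0.9, -3.8]
width: 0.36
finger_force: 30.0
```

```bash
python3 - <<'E'
from h import *
s=sense()
t=tip+n*(.3216+.04);togo(t,-n,[-.27,.963,0],s);print(s["joint_positions"].round(2))
Rt=R.from_rotvec(s["tool_rot"]).as_matrix();m=s["tcp_pos"]+Rt[:,2]*.3216;print("mouth",m)
for k in ("scene","side"):
    p=eyes.snapshot(k);c=cam(p);print(k,"mouth px",proj(c,[m,m-Rt[:,2]*.078,s["tcp_pos"]+Rt[:,2]*.1266,tip]).round(1).tolist())
    for t in("nozzle_mouth","gun"): print(t,[(np.round(r["box"]).tolist(),round(r["score"],2)) for r in look_for(p,t)])
    u=proj(c,[m])[0].astype(int);P=p["pixels"][u[1]-60:u[1]+60,u[0]-65:u[0]+65];cv2.imwrite(f"pics/{k}5.png",P);print(u)
a=np.hstack([cv2.resize(cv2.imread(f"pics/{k}5.png"),(400,369),interpolation=2) for k in("scene","side")]);cv2.imwrite("pics/both5.png",a)
E
```

```text
shift cm (old axes) [-1.33  0.06  4.92] (new axes) [-1.33  0.07  4.92] turn deg [ 0.15 -0.07 -0.07] tcp [ 0.7688 -0.1038  0.4879] y axis [-0.268  0.964  0.002] F [ 0.3 -0.9 -3.8]
[-0.24  0.79  0.71 -0.23  2.01 -2.15]
mouth [ 0.63736522 -0.13961641  0.19659588]
scene mouth px [[462.6, 216.2], [472.5, 179.2], [488.7, 119.0], [452.3, 253.3]]
nozzle_mouth [([459.0, 191.0, 471.0, 219.0], 0.63), ([263.0, 266.0, 275.0, 277.0], 0.59)]
gun [([262.0, 227.0, 277.0, 277.0], 0.97), ([352.0, 258.0, 370.0, 309.0], 0.75), ([461.0, 118.0, 498.0, 218.0], 0.66)]
[462 216]
side mouth px [[322.4, 118.4], [308.1, 88.3], [284.3, 37.7], [332.2, 151.3]]
nozzle_mouth [([308.0, 96.0, 327.0, 124.0], 0.63), ([363.0, 224.0, 371.0, 233.0], 0.61), ([343.0, 296.0, 352.0, 311.0], 0.41)]
gun [([290.0, 37.0, 323.0, 123.0], 0.84), ([343.0, 249.0, 358.0, 311.0], 0.72), ([362.0, 178.0, 377.0, 232.0], 0.66)]
[322 118]
```

View pics/both5.png

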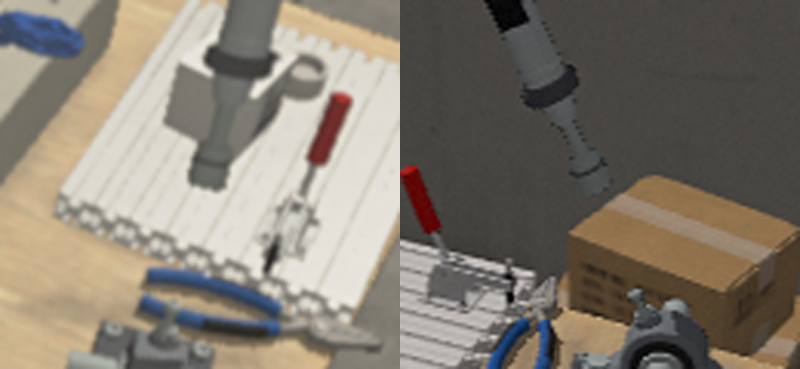

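The gun points at the nipple. The mouth shows at left crop (208,183) and right crop (595,188), about 2 px off the prediction. I'll triangulate that.

```bash
python3 - <<'E'
from h import *
s=sense();_,P=pickle.load(open("p0.pkl","rb"));cs,cd=cam(P["scene"]),cam(P["side"])
Rt=R.from_rotvec(s["tool_rot"]).as_matrix()
f=lambda x,y:(397+x*.325,156+y*.325);g=lambda x,y:(257+(x-400)*.325,58+y*.325)
for nm,a,b in [("mouth",f(207,184),g(596,189)),("coupler top ring",f(211,158),g(587,170)),("collar",f(240,60),g(551,87)),("ball",f(171,311),g(637,296))]:
    X,r=tri([(cs,a),(cd,b)]);print(nm,X.round(4),r,"in tool mm",(Rt.T@(X-s["tcp_pos"])*1e3).round(1))
print("ball exp",tip-.006*n, "tool mm",(Rt.T@(tip-.006*n-s["tcp_pos"])*1e3).round(1))
p=eyes.snapshot("wrist");c=cam(p,s);print(proj(c,[s["tcp_pos"]+Rt[:,2]*z for z in(.1266,.2436,.3216)]),p["T_tool_cam"])
cv2.imwrite("pics/w5.png",p["pixels"])
E
```

```text
mouth [ 0.643  -0.1413  0.1927] [array([-0.3,  0.4]), array([-0.2, -0.4])] in tool mm [ -7.8  -3.4 326. ]
coupler top ring [ 0.6491 -0.1376  0.2092] [array([-0.3,  0.6]), array([-0.3, -0.5])] in tool mm [ -7.1  -1.5 308.2]
collar [ 0.6755 -0.1319  0.2713] [array([-0.3,  0.5]), array([-0.3, -0.5])] in tool mm [ -5.3  -3.1 240.5]
ball [ 0.6098 -0.1496  0.1017] [array([-0.3,  0.4]), array([-0.2, -0.3])] in tool mm [-15.2  -2.6 423. ]
ball exp [ 0.6105577  -0.1471819   0.10456215] tool mm [-1.530e+01 -4.000e-01  4.198e+02]
[[318.02306876 365.16908794]
 [317.39776482 257.52856813]
 [317.23753973 229.94724115]] [[ 2.58909861e-04 -9.70427301e-01 -2.41393428e-01  6.47951909e-02]
 [ 9.99999947e-01  2.99034445e-04 -1.29586554e-04 -4.07845064e-04]
 [ 1.97939279e-04 -2.41393382e-01  9.70427327e-01  2.09776132e-02]
 [ 0.00000000e+00  0.00000000e+00  0.00000000e+00  1.00000000e+00]]
```

```bash
python3 - <<'E'
from h import *
s=sense();Rt=R.from_rotvec(s["tool_rot"]).as_matrix()
p=eyes.snapshot("wrist");c=cam(p,s)
for t in("gun","nozzle_mouth","nipple_tip"):
    for r in outline_of(p,t)[:3]:
        print(t,np.round(r["box"]).tolist(),round(r["score"],2))
        m=r["region"]
        if t=="gun" and abs(np.mean(np.nonzero(m)[1])-318)<40:
            for v in range(int(r["box"][1]),int(r["box"][3])+1,4):
                x=np.nonzero(m[v])[0]
                if len(x): print(v,x.min(),x.max(),end="; ")
            print()
def px(x,y,z): return proj(c,[s["tcp_pos"]+Rt@np.array([x,y,z])])[0].round(1)
for x in(0,-.004,-.008): print(x,"mouth near/far",px(x+.013,0,.3216),px(x-.013,0,.3216),"collar near",px(x+.021,0,.2436))
g=cv2.cvtColor(p["pixels"],cv2.COLOR_BGR2GRAY);print(g[200:300:3,317].tolist());print(g[212,290:346:2].tolist(),g[222,290:346:2].tolist())
E
```

```text
gun [270.0, 220.0, 364.0, 372.0] 0.93
224 307 325; 228 303 329; 232 301 331; 236 297 335; 240 291 339; 244 289 343; 248 286 345; 252 284 349; 256 282 350; 260 281 352; 264 281 352; 268 280 353; 272 280 353; 276 281 352; 280 281 352; 284 284 350; 288 284 349; 292 284 349; 296 283 350; 336 304 307; 340 272 362; 344 271 363; 348 270 363; 352 269 364; 356 269 364; 360 269 364; 364 268 364; 368 269 364; 
gun [613.0, 147.0, 640.0, 181.0] 0.92
gun [435.0, 99.0, 497.0, 174.0] 0.77
nozzle_mouth [296.0, 219.0, 329.0, 232.0] 0.81
nozzle_mouth [432.0, 156.0, 447.0, 172.0] 0.81
nozzle_mouth [612.0, 167.0, 622.0, 182.0] 0.59
nipple_tip [306.0, 216.0, 323.0, 227.0] 0.55
0 mouth near/far [317.2 213.7] [317.2 245.9] collar near [317.4 222.9]
-0.004 mouth near/far [317.2 218.7] [317.2 250.7] collar near [317.4 229.6]
-0.008 mouth near/far [317.2 223.7] [317.2 255.5] collar near [317.4 236.3]
[118, 166, 174, 171, 133, 133, 128, 122, 102, 115, 117, 62, 71, 72, 73, 81, 119, 127, 118, 118, 118, 118, 118, 118, 118, 118, 118, 118, 118, 118, 118, 118, 118, 83]
[229, 229, 229, 236, 223, 141, 183, 186, 185, 184, 152, 97, 118, 138, 124, 90, 95, 180, 181, 181, 176, 138, 115, 223, 203, 224, 223, 223] [221, 221, 222, 235, 236, 146, 190, 195, 164, 202, 185, 132, 109, 110, 111, 111, 124, 107, 157, 189, 183, 140, 110, 238, 149, 225, 226, 225]
```

Call:
play_rows(deltas="0 0 0 -0.35 0.1 1 1.5;0 0 0 -0.35 0.05 2 1.5;0 0 0 0 0 1.5 1.5;0 0 0 0 0 0.9 1.5;0 0 0 0 0 0.8 1.5;0 0 0 0 0 0.4 1.5;0 0 0 0 0 0 1.5")

```text
t: 23.3
tcp_pos: [0.7468, -0.1073, 0.4281]
tool_rot: [0.366, -2.682, 0.08]
ft_force: [0.3, -0.7, -3.8]
width: 0.358
finger_force: 30.0
```

```bash
python3 - <<'E'
from h import *
s=sense();Rt=R.from_rotvec(s["tool_rot"]).as_matrix()
print("tip in tool mm",(Rt.T@(tip-s["tcp_pos"])*1e3).round(1),"axis err deg",np.degrees(np.arccos(-n@Rt[:,2])).round(2),s["ft_force"].round(1))
p=eyes.snapshot("wrist");c=cam(p,s);print("ball px w",proj(c,[tip-.006*n,tip-.0235*n]).round(1).tolist())
for t in("gun","nozzle_mouth","nipple_tip"): print(t,[(np.round(r["box"]).tolist(),round(r["score"],2)) for r in look_for(p,t)][:2])
for k in ("scene","side"):
    p=eyes.snapshot(k);c=cam(p);cv2.imwrite(f"pics/{k}6.png",p["pixels"])
    m=s["tcp_pos"]+Rt@np.array([-.006,-.001,.3216]);print(k,"mouth exp, tip exp",proj(c,[m,tip,s["tcp_pos"]+Rt@np.array([-.006,-.001,.2436])]).round(1).tolist())
    for t in("nozzle_mouth","nipple_tip"): print(t,[(np.round(r["box"]).tolist(),round(r["score"],2)) for r in look_for(p,t)][:2])
E
```

```text
tip in tool mm [ -8.5  -2.1 347.2] axis err deg 0.09 [ 0.3 -0.7 -3.8]
ball px w [[314.8, 231.8], [314.8, 227.8]]
gun [([268.0, 221.0, 364.0, 371.0], 0.61), ([451.0, 79.0, 532.0, 172.0], 0.58)]
nozzle_mouth [([448.0, 150.0, 469.0, 171.0], 0.87), ([300.0, 223.0, 330.0, 232.0], 0.61)]
nipple_tip []
scene mouth exp, tip exp [[454.7, 242.6], [452.3, 253.3], [464.0, 207.8]]
nozzle_mouth [([451.0, 223.0, 462.0, 240.0], 0.67), ([263.0, 267.0, 277.0, 275.0], 0.43)]
nipple_tip [([446.0, 251.0, 456.0, 268.0], 0.44)]
side mouth exp, tip exp [[328.9, 142.6], [332.2, 151.3], [315.4, 114.7]]
nozzle_mouth [([366.0, 224.0, 372.0, 233.0], 0.52), ([342.0, 297.0, 352.0, 310.0], 0.49)]
nipple_tip []
```

Call:
play_rows(deltas="0 0 0 -0.2 -0.1 0.5 1.5;0 0 0 0 0 0.5 1.5;0 0 0 0 0 0 1.5")

```text
t: 24.1
tcp_pos: [0.7444, -0.109, 0.4169]
tool_rot: [0.365, -2.68, 0.079]
ft_force: [-0.4, -0.4, -3.6]
width: 0.363
finger_force: 30.0
```

```bash
python3 - <<'E'
from h import *
s=sense();Rt=R.from_rotvec(s["tool_rot"]).as_matrix()
print("tip in tool mm",(Rt.T@(tip-s["tcp_pos"])*1e3).round(1),s["ft_force"].round(1))
for k in ("scene","side"):
    p=eyes.snapshot(k);c=cam(p)
    G=s["tcp_pos"]+Rt@np.array([-.006,-.001,.2436]);d=Rt[:,2]
    e=proj(c,[G,G+d*.078]);ax=(e[1]-e[0])/np.linalg.norm(e[1]-e[0]);nr=np.array([-ax[1],ax[0]])
    sc=np.linalg.norm(e[1]-e[0])
    # px per mm along tool x,y seen across the axis
    q=proj(c,[G,G+Rt[:,0]*.01,G+Rt[:,1]*.01]);print(k,"across px per mm x,y",((q[1:]-q[0])@nr/10).round(2),"tip off axis px",((proj(c,[tip])[0]-e[0])@nr).round(2))
    for r in outline_of(p,"gun"):
        v,u=np.nonzero(r["region"]);w=np.c_[u,v]-e[0]
        if len(w)==0 or np.abs(np.median(w@nr))>15: continue
        al=w@ax;ac=w@nr
        print(r["score"],[(a,round(float((ac[(al>=a)&(al<a+5)].max()+ac[(al>=a)&(al<a+5)].min())/2),1),int(np.ptp(ac[(al>=a)&(al<a+5)]))) for a in range(-60,50,5) if ((al>=a)&(al<a+5)).sum()>3])
    # local straightened strip: gray along across direction at ball and coupler
    g=cv2.cvtColor(p["pixels"],cv2.COLOR_BGR2GRAY).astype(np.float32)
    for L in (-.012,.0,.074,.072,.084,.09,.098,.102,.106,.110):
        o=proj(c,[G+d*L])[0];pts=np.array([o+nr*t for t in range(-10,11)],np.float32)
        print(L,cv2.remap(g,pts[None,:,0],pts[None,:,1],1)[0].astype(int).tolist())
E
```

```text
tip in tool mm [ -7.   -1.6 335.9] [-0.4 -0.4 -3.6]
scene across px per mm x,y [-0.03  0.51] tip off axis px -0.25
0.68 [(-60, -0.8, 12), (-55, -0.5, 14), (-50, -0.3, 15), (-45, -0.3, 15), (-40, -0.6, 15), (-35, -1.2, 14), (-30, -1.1, 14), (-25, -0.8, 15), (-20, -0.8, 15), (-15, -0.4, 15), (-10, -0.2, 19), (-5, -0.3, 21), (0, 0.2, 17), (5, -0.1, 11), (10, -0.3, 7), (15, -0.7, 5), (20, -0.5, 8), (25, -0.1, 11), (30, 0.1, 11), (35, -0.2, 10)]
-0.012 [97, 73, 78, 91, 101, 105, 109, 113, 114, 113, 112, 112, 111, 108, 105, 102, 95, 91, 97, 116, 158]
0.0 [154, 112, 84, 72, 64, 63, 63, 65, 66, 66, 66, 65, 65, 65, 65, 63, 61, 63, 81, 111, 158]
0.074 [72, 71, 73, 80, 92, 99, 101, 103, 104, 105, 106, 104, 102, 98, 95, 91, 92, 101, 110, 122, 151]
0.072 [82, 82, 83, 86, 94, 99, 102, 103, 104, 105, 105, 104, 102, 99, 94, 93, 103, 125, 142, 154, 172]
0.084 [120, 126, 134, 130, 122, 113, 107, 110, 116, 113, 108, 107, 106, 105, 104, 102, 95, 90, 86, 92, 117]
0.09 [167, 169, 170, 173, 175, 175, 173, 167, 156, 147, 155, 168, 174, 165, 162, 158, 149, 137, 128, 133, 145]
0.098 [104, 106, 104, 103, 104, 
[... 693 characters left out ...]
72, 78, 79, 79, 79, 79, 76, 74, 72, 59, 60, 59, 67, 67, 58]
0.072 [122, 124, 125, 126, 121, 84, 74, 78, 79, 80, 80, 79, 76, 73, 70, 64, 54, 50, 62, 67, 61]
0.084 [113, 87, 71, 69, 69, 69, 68, 61, 57, 55, 68, 49, 56, 54, 56, 66, 65, 66, 68, 67, 67]
0.09 [71, 68, 69, 70, 70, 68, 70, 69, 62, 63, 69, 71, 63, 68, 63, 55, 54, 60, 67, 69, 66]
0.098 [71, 70, 70, 68, 68, 66, 57, 54, 59, 78, 87, 83, 76, 57, 59, 59, 66, 64, 63, 66, 67]
0.102 [70, 70, 70, 67, 61, 54, 54, 54, 58, 62, 78, 75, 63, 56, 64, 67, 62, 53, 53, 62, 65]
0.106 [69, 69, 66, 57, 55, 59, 62, 66, 61, 59, 75, 73, 61, 64, 64, 63, 57, 50, 56, 62, 65]
0.11 [67, 62, 57, 51, 53, 66, 69, 68, 61, 62, 76, 77, 69, 73, 55, 58, 59, 58, 63, 66, 77]
```

The image strips put the nipple about 2 mm towards tool -x and -y of the gun axis. I correct by 1.5 mm each and approach.

Call:
play_rows(deltas="0 0 0 -0.15 -0.15 0.4 1.5;0 0 0 0 0 0.5 1.5;0 0 0 0 0 0.5 1.5;0 0 0 0 0 0.3 1.5;0 0 0 0 0 0.2 1.5;0 0 0 0 0 0 1.5")

```text
t: 24.9
tcp_pos: [0.7386, -0.1121, 0.4002]
tool_rot: [0.366, -2.682, 0.08]
ft_force: [-0.7, 0.3, -2.6]
width: 0.361
finger_force: 30.0
```

Call:
play_rows(deltas="0 0 0 0 0 0.3 1.5;0 0 0 0 0 0.3 1.5;0 0 0 0 0 0 1.5")

```text
t: 25.2
tcp_pos: [0.7364, -0.1128, 0.3956]
tool_rot: [0.366, -2.683, 0.081]
ft_force: [0.1, 0.6, -1.7]
width: 0.363
finger_force: 30.0
```

Call:
play_rows(deltas="0 0 0 0 0 0.2 1.5;0 0 0 0 0 0.2 1.5;0 0 0 0 0 0 1.5")

```text
t: 25.5
tcp_pos: [0.7343, -0.1134, 0.3902]
tool_rot: [0.366, -2.681, 0.08]
ft_force: [-1.1, -0.3, -5.7]
width: 0.361
finger_force: 30.0
```

Call:
play_rows(deltas="0 0 0 0 0 0.2 1.5;0 0 0 0 0 0.2 1.5;0 0 0 0 0 0 1.5")

```text
t: 25.8
tcp_pos: [0.733, -0.1137, 0.3879]
tool_rot: [0.366, -2.683, 0.08]
ft_force: [0.9, -0.7, -3.6]
width: 0.361
finger_force: 30.0
```

Call:
play_rows(deltas="0 0 0 0 0 0.2 1.5;0 0 0 0 0 0.2 1.5;0 0 0 0 0 0 1.5")

```text
t: 26.1
tcp_pos: [0.732, -0.1138, 0.3871]
tool_rot: [0.366, -2.687, 0.082]
ft_force: [3.1, 1.9, 6.0]
width: 0.359
finger_force: 30.0
```

```bash
python3 - <<'E'
from h import *
s=sense();Rt=R.from_rotvec(s["tool_rot"]).as_matrix()
print("tip in tool mm",(Rt.T@(tip-s["tcp_pos"])*1e3).round(1),"F tool",(Rt.T@s["ft_force"]).round(1),"ax err",np.degrees(np.arccos(-n@Rt[:,2])).round(2))
E
```

```text
tip in tool mm [ -4.3   0.7 303.3] F tool [-0.7  1.  -6.9] ax err 0.19
```

Snapped on: the force dipped, then rose to about 10 N with the tip at the seat distance. Now I push it on.

Call:
play_rows(deltas="0 0 0 0 0 0 1.5;0 0 0 0 0 0.2 1.5;0 0 0 0 0 0.2 1.5;0 0 0 0 0 0.2 1.5;0 0 0 0 0 0.2 1.5;0 0 0 0 0 0 1.5")

```text
t: 26.7
tcp_pos: [0.7289, -0.1145, 0.381]
tool_rot: [0.366, -2.688, 0.083]
ft_force: [3.2, 2.2, 8.5]
width: 0.36
finger_force: 30.0
```

Call:
play_rows(deltas="0 0 0 0 0 0.2 1.5;0 0 0 0 0 0.2 1.5;0 0 0 0 0 0.2 1.5;0 0 0 0 0 0 1.5")

```text
t: 27.1
tcp_pos: [0.7267, -0.1151, 0.3763]
tool_rot: [0.366, -2.689, 0.084]
ft_force: [4.7, 2.4, 11.0]
width: 0.359
finger_force: 30.0
```

```bash
python3 - <<'E'
from h import *
s=sense();Rt=R.from_rotvec(s["tool_rot"]).as_matrix()
print("tip in tool mm",(Rt.T@(tip-s["tcp_pos"])*1e3).round(1),"F tool",(Rt.T@s["ft_force"]).round(1),"ax err",np.degrees(np.arccos(-n@Rt[:,2])).round(2))
E
```

```text
tip in tool mm [ -4.    0.9 291.2] F tool [ -0.1   1.1 -12.1] ax err 0.34
```

Call:
play_rows(deltas="0 0 0 0 0 0.2 1.5;0 0 0 0 0 0.15 1.5;0 0 0 0 0 0 1.5;0 0 0 0 0 0 1.5")

```text
t: 27.5
tcp_pos: [0.7258, -0.1153, 0.375]
tool_rot: [0.366, -2.692, 0.085]
ft_force: [5.0, 3.6, 14.5]
width: 0.357
finger_force: 30.0
```

Call:
play_rows(deltas="0 0 0 0 0 0.2 1.5;0 0 0 0 0 0 1.5;0 0 0 0 0 0 1.5")

```text
t: 27.8
tcp_pos: [0.7254, -0.1153, 0.375]
tool_rot: [0.367, -2.695, 0.086]
ft_force: [6.2, 5.3, 18.5]
width: 0.361
finger_force: 30.0
```

```bash
python3 - <<'E'
from h import *
s=sense();Rt=R.from_rotvec(s["tool_rot"]).as_matrix()
print("tip in tool mm",(Rt.T@(tip-s["tcp_pos"])*1e3).round(1),"F tool",(Rt.T@s["ft_force"]).round(1),"ax err",np.degrees(np.arccos(-n@Rt[:,2])).round(2))
G=s["tcp_pos"]+Rt@np.array([-.005,0,.2436])
for k in ("scene","side"):
    p=eyes.snapshot(k);c=cam(p);print(k,"exp collar, mouth@rest, mouth@pushed14",proj(c,[G,G+Rt[:,2]*.078,G+Rt[:,2]*.064]).round(1).tolist())
    for t in("gun","nozzle_mouth","mallet"): print(t,[(np.round(r["box"]).tolist(),round(r["score"],2)) for r in look_for(p,t)][:3])
E
```

```text
tip in tool mm [ -3.1   1.4 289.5] F tool [  0.9   3.4 -19.9] ax err 0.66
scene exp collar, mouth@rest, mouth@pushed14 [[458.2, 233.4], [449.5, 266.5], [451.1, 260.7]]
gun [([450.0, 180.0, 480.0, 264.0], 0.98), ([259.0, 227.0, 272.0, 277.0], 0.88), ([353.0, 256.0, 373.0, 309.0], 0.69)]
nozzle_mouth [([449.0, 244.0, 461.0, 261.0], 0.7), ([265.0, 267.0, 277.0, 276.0], 0.5)]
mallet [([217.0, 206.0, 269.0, 269.0], 0.84)]
side exp collar, mouth@rest, mouth@pushed14 [[324.2, 135.5], [336.5, 161.7], [334.4, 157.2]]
gun [([360.0, 178.0, 381.0, 230.0], 0.92), ([313.0, 92.0, 342.0, 161.0], 0.87), ([341.0, 250.0, 360.0, 309.0], 0.86)]
nozzle_mouth [([367.0, 226.0, 371.0, 232.0], 0.37)]
mallet [([268.0, 295.0, 362.0, 351.0], 0.79), ([210.0, 368.0, 266.0, 401.0], 0.26)]
```

The gun is at the stop: 14 mm of travel, and the force climbs without further motion. The mallet stands on the bench, so I hand in.

```bash
python3 -c "
from cell import env
print(env.sign_off())"
```

```text
the job is handed in; nothing more can be done
None
```

I drove the nipple home and put the mallet back on the bench. The gun is snapped onto the nipple and held pressed against its stop. I handed the job in at about 28 s; the hand-in returned no verdict, so these states rest on force, travel and camera readings.

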